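# Hold the pipette ready over the open sample cup

## Robot

A 7-joint arm with a two-finger parallel gripper is mounted at the origin on a cart in front of the work surface, level with it; the furniture and walls round the work are solid. World frame = base frame: x ahead of the robot, y to its left, z up, the work surface at z = 0. Lengths are in m, angles in rad, forces in N, time in s.
With the tool pointing down it reaches from about 0.4 to 0.85 m from the base axis. Payload 6.9 kg.
Tool frame: the origin (TCP) lies midway between the tips of the shut fingers; the grasp point (between the pads) lies 19 mm behind it; z points along the fingers, y is the line along which they close (so a half turn about z gives the same grasp; the last joint's range is limited). The gripper opens to 85 mm and grips with 20 to 120 N. Pads are 22 mm wide; open, the fingers measure 114 mm over their backs; the gripper's body (76 mm by 85 mm) begins 54 mm behind the grasp point. The pads swing forward as they close: fully open they stand 13 mm farther back than shut.
Start: joints at [1.218, 0.507, -0.238, 1.5, 0.126, 1.149, -0.155], TCP at [0.277, -0.56, 0.231] pointing down, gripper open.
Joint ranges: [-3.08, 3.08], [-0.24, 2.05], [-1.43, 1.35], [0, 2.5], [-1.52, 4.66], [0.17, 1.96], [-2.89, 2.89]. Speed limits (rad/s): [2.39, 2.39, 3.14, 3.14, 3.14, 3.14, 3.14].

## Interface

Orientations are given as a unit quaternion [x, y, z, w].
In Python, from plant import bot, viewer gives the robot as it stands.
- The arm moves only by the tool apply_moves, never from a script. Its argument "motion" is a list of rows, each a list of 6 numbers: the shift along the world's x, y, z in mm, then the turn, a rotation vector about the world's x, y, z in degrees. In form: [[tx, ty, tz, ax, ay, az], ...]. A call has 1 to 12 rows; each row shifts and turns the commanded pose from where the row before left it; what a row does not reach is not made up. A row lasts 1/10 s, in which the tool goes at most 50 mm and 8.59 degrees, less where a joint would pass 70% of its speed; a pose out of reach is approached as far as the arm can. A call with a gripper value outside its range is refused whole. "gripper" is the opening, from 0 (shut) to 1 (fully open), set as the call begins (left out, the last holds). The fingers move at their own pace and stop on an object; "newtons" is the grip in N (left out, the last holds). Time passes only in rows, so rows that do not move let the fingers close. It gives the time, the measured TCP pose, the force, the opening and the grip force at its end, in the units of the state.
- bot.sense(): the state, without advancing time (a new reading comes with each control period).
- viewer.get_image(name): name is "side" or "top" or "wrist"; returns the picture (384x512x3 uint8, red, green, blue); there is no depth.
- viewer.camera_params(name): a dict with "fx", "fy", "cx", "cy" (pixels), "rvec" (rotation vector, rad) and "tvec" (3), from world to camera coordinates, as OpenCV has them. Camera axes: x right, y down, z forward; pixel columns grow to the right and rows downward; lengths in m; the calibration is good to about 2 mm. The wrist camera is an equidistant fisheye: a pixel r from the principal point sees the ray r / f radians off the axis. A picture is of the moment at which its call begins: read the wrist's pose just before it. camera_params takes no time and is no camera call; for the wrist camera it gives the pose at the moment of the call.
- bot.hand_in(): hands the job in; it is judged then, once.
The state is a dict: "clock": time; "joints": joint angles; "joint_vel": joint speeds; "tau": joint torques, N m; "ee_pos": TCP position; "ee_rot": TCP orientation; "contact_force": force on the tool from outside, world axes, zero at the start; "wrist_torque": the same for the moment, N m; "gripper_width": finger opening in m; "gripper_force": force on a finger pad.
Only numpy, scipy, OpenCV 4.12 (cv2) and the standard library are available. Lean on these libraries where they do the work, as an engineer would, in place of code of your own. Each camera call takes 0.05 s, during which the arm holds its last target. There are 200 camera calls.

## Task

I am about to trigger a contact-free dispense from the computer: swing the clear cover of the small cooling box right back, past upright, so that it stays open, then unhook the electronic pipette from its stand and carry it over the rack of tubes to the one sample cup in the box that has no cap. Finish holding the pipette there, upright and still, with its tip centred over that cup's mouth and about a centimetre above it; do not set it down or let go. Its tip must stay clean, so let it touch nothing at any time, and leave the tube rack and the two reagent bottles where they stand.

Things in the scene. Friction and masses are not known exactly. Their poses are not given: they have to be found in the camera images.
- cover (a joint): angle of the cooling box's clear hinged cover: 0 shut, 1.57 upright, 1.95 the stop; it starts shut or a little ajar. The hinge is stiff (about 1 N at the tab moves it) and the cover stays at whatever angle it is left.
- cover_tab (a point): grip point in the cover's pull tab, 9 mm from its free end: a white tongue 30 mm wide (y), 10 mm thick, sticking out 36 mm beyond the cover's front edge, 64 mm above the bench when shut. Axes turn with the cover: x from tab to hinge, y along the hinge, z out of its upper face. Pinch it from above by its two side edges (fingers closing along y); it turns between the fingers as the cover swings.
- cover_hinge (a point): middle of the cover's hinge line, along the far upper edge of the box; 130 mm from cover_tab, same axes; the tab moves on a circle about it, up and away from the robot.
- cooler: white cooling box 100 x 140 x 60 mm (x, y, z); fixed. Origin: centre of its underside; -x faces roughly to the robot. 18 mm below its rim a metal block has six wells (x = -19, 19, y = -36, 0, 36 mm); each holds a sample cup, five of them closed by white caps rising about 10 mm over the block. Box and stand may swap sides.
- cup_mouth (a point): centre of the mouth of the open sample cup (clear, 16 mm across its flange, pushed into a well; mouth 47 mm above the bench, 13 mm below the box's rim). z is up. It may be in any of the six wells.
- cup_open: the open sample cup itself, 16 mm across and 24 mm tall, origin at the centre of its underside, fixed in its well.
- stand: pipette stand, fixed: round foot 116 mm across, a column 40 mm behind its centre (+x) and on it a U-shaped cradle, two prongs 12.5 mm wide pointing to -x (roughly to the robot), slot 25 mm wide and open at that end, top 165 mm above the bench. Lips 4 mm high stand on the prong ends, 24 to 30 mm in front of the centre; nothing is higher. Origin: centre of the foot's underside.
- pipette: white electronic pipette, about 130 g, 203 mm long, hanging in the stand, z up along its axis. Origin on the axis at the shoulder resting on the cradle. Above it a box-shaped head 40 x 36 x 73 mm, below a barrel 22 mm across for 50 mm, then thin shaft and tip. x, y as the stand's. To unhook: grip the head, raise it 8 mm or more over the lips, draw it out along the stand's -x by 60 mm or more.
- pipette_head (a point): grip point: centre of the pipette's head, 40 mm above the shoulder and 33 mm below its very top; the flat sides are 36 mm apart (along y).
- tip: the pipette's disposable tip, a slender white cone 48 mm long, fixed on the shaft; origin at its upper end, 82 mm below the shoulder.
- tip_end (a point): the lower end of the pipette's tip, on its axis, 130 mm below the shoulder and 170 mm below pipette_head (35 mm above the bench while it hangs in the stand).
- tube_rack: white two-row rack 55 x 137 x 49 mm standing between box and stand with its long side pointing away from the robot, with eight capped blood tubes in it whose tops reach 106 mm above the bench; origin at the centre of its underside. Loose; leave it.
- bottle_white: white rectangular reagent bottle 35 x 58 x 78 mm with screw cap, close beside the rack, on its left side; origin at the centre of its underside. Loose; leave it.
- bottle_brown: brown rectangular reagent bottle 35 x 58 x 78 mm with screw cap, beyond the far end of the rack; origin at the centre of its underside. Loose; leave it.
- cradle (a point): middle of the cradle's slot at the top of the prongs, where the pipette's shoulder rests; axes as the stand's.

How it is judged:
By the outcome, as a careful person would: the job done as asked, in the order asked, and still so for the second after the job is handed in, while the arm keeps its last pose, push and grip.
It also fails if it takes over 58 s, if anything falls off the work surface, if the arm or the gripper's body presses on something with over 40 N, if the wrist force passes 120 N, or if a joint passes its speed limit or range.

## Working session

There is one attempt and no reset: what is moved stays moved. The work goes in short steps, Python scripts to look and compute and a tool call to move; the robot and the scene stay as the last step left them, time stands still between calls to the robot, and variables do not carry over. Pictures are saved under pics/ and viewed, at most 10 in all, crops included, and the job is handed in when it is done.

Besides the shell and the picture viewer there is one more tool, called by a JSON object that holds its "name" and its "arguments", one argument or row to a line. apply_moves: Moves the arm, as the interface text tells. Its arguments: {"type":"object","properties":{"motion":{"type":"array","items":{"type":"array","items":{"type":"number"}}},"gripper":{"type":"number"},"newtons":{"type":"number"}},"required":["motion"]}

```bash
ls; mkdir -p pics; python3 - <<'E'
from plant import bot, viewer
import cv2
for n in ("side","top"):
    im=viewer.get_image(n); cv2.imwrite(f"pics/{n}0.png",im[:,:,::-1])
    p=viewer.camera_params(n); print(n,{k:(v if not hasattr(v,'round') else v.round(4) if not isinstance(v,float) else round(v,3)) for k,v in p.items()})
s=bot.sense(); print(s["clock"],s["ee_pos"],s["ee_rot"],s["gripper_width"])
E
```

```text
pics
side {'fx': 492.89623186373444, 'fy': 492.89623186373444, 'cx': 251.5037503462132, 'cy': 198.38645811359254, 'rvec': array([ 0.1112, -2.811 ,  1.274 ]), 'tvec': array([0.4948, 0.1053, 1.113 ])}
top {'fx': 358.1517807392983, 'fy': 358.1517807392983, 'cx': 256.78736273248984, 'cy': 193.4511029707064, 'rvec': array([ 2.1872, -2.1879,  0.0842]), 'tvec': array([0.0305, 0.508 , 0.9685])}
0.1 [ 0.27651957 -0.5600056   0.23052791] [ 9.73803534e-01  2.27389648e-01 -1.99129369e-04 -7.64561627e-04] 0.08529143446632198
```

View pics/side0.png

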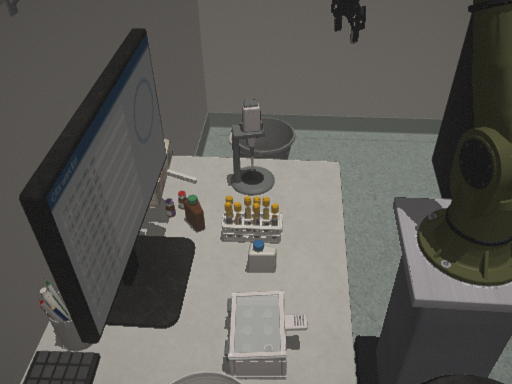

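View pics/top0.png

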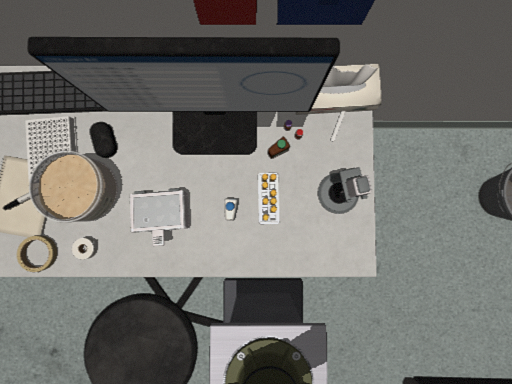

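The side and top views show the cooling box on the robot's left (top ~(158,210), tab at ~(158,238)). The rack is at (268,198), the white bottle at (230,208) and the stand on the right (~(340,190)). I'll enlarge these.

```bash
python3 - <<'E'
import cv2, numpy as np
t=cv2.imread("pics/top0.png"); s=cv2.imread("pics/side0.png")
def c(im,x,y,w,h,k): return cv2.resize(im[y:y+h,x:x+w],None,fx=k,fy=k,interpolation=cv2.INTER_CUBIC)
def enh(a): return cv2.convertScaleAbs(a,alpha=1.3)
A=c(t,118,170,80,60,5) # 400x300
B=c(t,310,160,80,60,5)
C=c(s,220,285,100,75,4)
D=c(s,215,90,75,105,4)[:, :]
D=c(s,205,90,100,105,4)
top=np.hstack([A,B]); 
cv2.imwrite("pics/c1.png",np.vstack([top,np.hstack([C,c(s,205,93,100,75,4)])]))
E
```

```text
(no output)
```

View pics/c1.png

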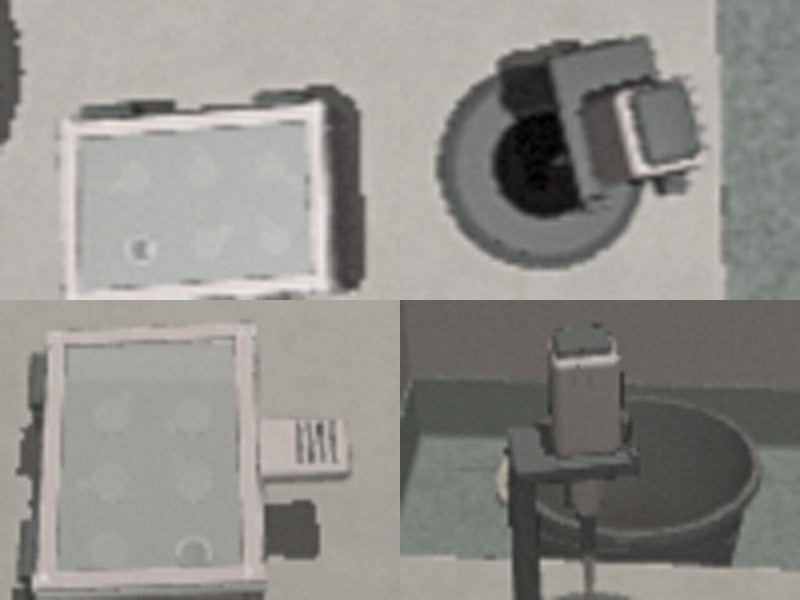

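The crops show the open cup's dark mouth at top pixel (146,219.6), which is the near-left well. The stand's foot centre is at top (339,193), the head's top at (363,184), and the box rim corners at about (130,194) and (183,190). I'll turn these into positions.

```bash
cat > h.py <<'E'
import cv2, numpy as np
from plant import bot, viewer
def P(n):
    p=viewer.camera_params(n); R=cv2.Rodrigues(np.array(p["rvec"],float))[0]
    return p,R,np.array(p["tvec"],float)
def ray(n,uv,prm=None):
    p,R,t=prm or P(n); x=(uv[0]-p["cx"])/p["fx"]; y=(uv[1]-p["cy"])/p["fy"]
    if n=="wrist":
        th=np.hypot(x,y); d=np.array([x/th*np.sin(th),y/th*np.sin(th),np.cos(th)])
    else: d=np.array([x,y,1.])
    return -R.T@t, R.T@d/np.linalg.norm(d)
def atz(n,uv,z,prm=None):
    o,d=ray(n,uv,prm); return (o+d*(z-o[2])/d[2]).round(4)
def tri(*obs):
    A=np.zeros((3,3));b=np.zeros(3)
    for o,d in obs:
        M=np.eye(3)-np.outer(d,d);A+=M;b+=M@o
    return np.linalg.solve(A,b).round(4)
def proj(n,X,prm=None):
    p,R,t=prm or P(n); c=R@np.asarray(X,float)+t
    if n=="wrist":
        r=np.hypot(c[0],c[1]); th=np.arctan2(r,c[2]); return np.array([p["cx"]+p["fx"]*th*c[0]/r,p["cy"]+p["fy"]*th*c[1]/r])
    return np.array([p["cx"]+p["fx"]*c[0]/c[2],p["cy"]+p["fy"]*c[1]/c[2]])
E
python3 - <<'E'
from h import *
for nm,uv in dict(TL=(130.4,194),TR=(183,190),BL=(132,229.6),BR=(184.5,228),tab=(157,243)).items(): print("top",nm,atz("top",uv,.064))
for nm,uv in dict(farR=(232.5,293.25),nearR=(283.75,291.25),farL=(229.25,355.5),nearL=(286.25,355),tab1=(307.5,314.5),tab2=(307.5,329.5)).items(): print("side",nm,atz("side",uv,.064))
print("cup",atz("top",(146,219.6),.047),atz("side",(268.4,348),.047))
print("foot",atz("top",(339,193),.008),"headtop",atz("top",(363.5,184),.238))
print("headtop side",atz("side",(250.5,100),.238), tri(ray("top",(363.5,184)),ray("side",(250.5,101))))
print("rack top", [atz("top",u,.049) for u in ((258,173),(279,173),(279,223),(259,223))])
print("bottle", atz("top",(230,207),.08))
print("brown", atz("top",(283,145),.08))
E
```

```text
top TL [0.5033 0.3619 0.064 ]
top TR [0.5139 0.2243 0.064 ]
top BL [0.4105 0.3555 0.064 ]
top BR [0.4145 0.219  0.064 ]
top tab [0.3758 0.2898 0.064 ]
side farR [0.5125 0.2234 0.064 ]
side nearR [0.4149 0.2115 0.064 ]
side farL [0.5026 0.3557 0.064 ]
side nearL [0.4054 0.3473 0.064 ]
side tab1 [0.3695 0.2616 0.064 ]
side tab2 [0.3694 0.2937 0.064 ]
cup [0.4364 0.3248 0.047 ] [0.4373 0.3256 0.047 ]
foot [ 0.51   -0.1988  0.008 ] headtop [ 0.5126 -0.1975  0.238 ]
headtop side [ 0.5124 -0.2024  0.238 ] [ 0.5123 -0.1975  0.2382]
rack top [array([0.5608, 0.0273, 0.049 ]), array([ 0.5608, -0.029 ,  0.049 ]), array([ 0.4272, -0.0283,  0.049 ]), array([0.4272, 0.0247, 0.049 ])]
bottle [0.4687 0.0997 0.08  ]
brown [ 0.6303 -0.0377  0.08  ]
```

Both views agree, so the box centre is about (0.459, 0.288) with yaw about 4°, and the pipette is at (0.511, -0.198). Next I'll move over the stand for a wrist look.

{"name": "apply_moves", "arguments": {
  "motion": [
    [10,20,25,0,0,-2],
    [16,31,19,0,0,-2.4],
    [16,31,19,0,0,-2.4],
    [16,31,19,0,0,-2.4],
    [16,31,19,0,0,-2.4],
    [16,31,19,0,0,-2.4],
    [16,31,19,0,0,-2.4],
    [16,31,15,0,0,-2.4],
    [16,31,10,0,0,-2.4],
    [5,10,5,0,0,-0.7],
    [0,0,0,0,0,0]
  ],
  "gripper": 1
}}

```text
clock: 1.2
ee_pos: [0.421, -0.2803, 0.4009]
ee_rot: [0.999, 0.04, 0.001, 0.0]
contact_force: [-0.8, -0.5, -0.3]
gripper_width: 0.0854
gripper_force: 0.0
```

```bash
python3 - <<'E'
from h import *
print(tri(ray("side",(160,182)),ray("top",(313,110))),tri(ray("side",(103,322)),ray("top",(78,110))))
im=viewer.get_image("wrist"); s=bot.sense()
prm=P("wrist"); np.save("w1.npy",np.hstack([prm[1],prm[2][:,None]]))
cv2.imwrite("pics/w1.png",cv2.resize(im[:,:,::-1],None,fx=1.5,fy=1.5,interpolation=cv2.INTER_CUBIC))
print(s["clock"],s["ee_pos"].round(4) if hasattr(s["ee_pos"],'round') else s["ee_pos"],s["ee_rot"],np.round(s["joints"],3),prm[0]["fx"],prm[0]["cx"],prm[0]["cy"],-prm[1].T@prm[2])
E
```

```text
[ 0.7356 -0.123   0.0442] [0.6702 0.4192 0.2362]
1.25 [ 0.4199 -0.282   0.4002] [ 9.99227753e-01  3.92921424e-02 -2.17765916e-05  1.59055662e-04] [ 0.749  0.226 -0.275  1.475  0.062  1.448 -1.019] 297.3186396354542 260.42481199751063 197.92092253049694 [ 0.50247066 -0.2756384   0.54315754]
```

View pics/w1.png

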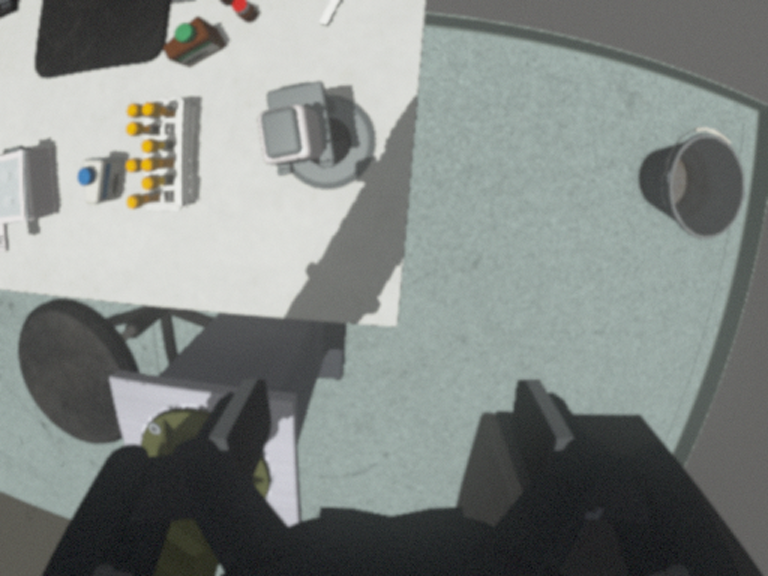

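The wrist view shows the stand head top at about (190,88) of the 512-px picture. It also shows that the camera juts out ahead of the tool. I'll give the tool a half turn so the camera faces away from the monitor, and go to the box.

{"name": "apply_moves", "arguments": {
  "motion": [
    [2,12,-1,0,0,6],
    [4,25,-2,0,0,7.6],
    [4,25,-2,0,0,7.6],
    [4,25,-2,0,0,7.6],
    [4,25,-2,0,0,7.6],
    [4,25,-2,0,0,7.6],
    [4,25,-2,0,0,7.6],
    [4,25,-2,0,0,7.6],
    [4,25,-2,0,0,7.6],
    [4,25,-2,0,0,7.6],
    [2,25,-2,0,0,7.6],
    [0,25,-2,0,0,7.6]
  ]
}}

```text
clock: 2.45
ee_pos: [0.4598, 0.0036, 0.3763]
ee_rot: [0.681, 0.732, -0.001, -0.0]
contact_force: [-0.1, 0.0, -0.9]
gripper_width: 0.0849
gripper_force: 0.0
```

{"name": "apply_moves", "arguments": {
  "motion": [
    [-7,25,-11,0,0,7.6],
    [-7,25,-11,0,0,7.6],
    [-7,25,-11,0,0,7.6],
    [-7,25,-11,0,0,7.6],
    [-7,25,-11,0,0,7.6],
    [-7,25,-11,0,0,7.6],
    [-7,25,-11,0,0,7.6],
    [-7,25,-11,0,0,7.6],
    [-7,25,-11,0,0,7.6],
    [-7,20,-11,0,0,7.6],
    [-5,14,-11,0,0,7.6],
    [0,0,0,0,0,6.8]
  ]
}}

```text
clock: 3.65
ee_pos: [0.3842, 0.2636, 0.2545]
ee_rot: [-0.042, 0.999, -0.0, -0.001]
contact_force: [0.7, 0.1, 0.0]
gripper_width: 0.0856
gripper_force: 0.0
```

{"name": "apply_moves", "arguments": {
  "motion": [
    [0,0,0,0,0,0],
    [0,0,0,0,0,0]
  ]
}}

```text
clock: 3.85
ee_pos: [0.3855, 0.2624, 0.2557]
ee_rot: [-0.036, 0.999, -0.0, -0.0]
contact_force: [-0.5, -0.7, 0.0]
gripper_width: 0.0857
gripper_force: 0.0
```

```bash
python3 - <<'E'
from h import *
prm=P("wrist"); im=viewer.get_image("wrist"); s=bot.sense()
np.savez("w2.npz",R=prm[1],t=prm[2])
cv2.imwrite("pics/w2.png",cv2.resize(im[:,:,::-1],None,fx=1.5,fy=1.5,interpolation=cv2.INTER_CUBIC))
print(s["clock"],s["ee_pos"].round(4),s["ee_rot"].round(4),np.round(s["joints"],3),-prm[1].T@prm[2])
E
```

```text
3.9 [0.3855 0.2625 0.256 ] [-3.570e-02  9.994e-01 -2.000e-04 -2.000e-04] [ 0.133  0.376 -1.089  1.849  0.367  1.139  0.556] [0.30545615 0.25655628 0.39875055]
```

View pics/w2.png

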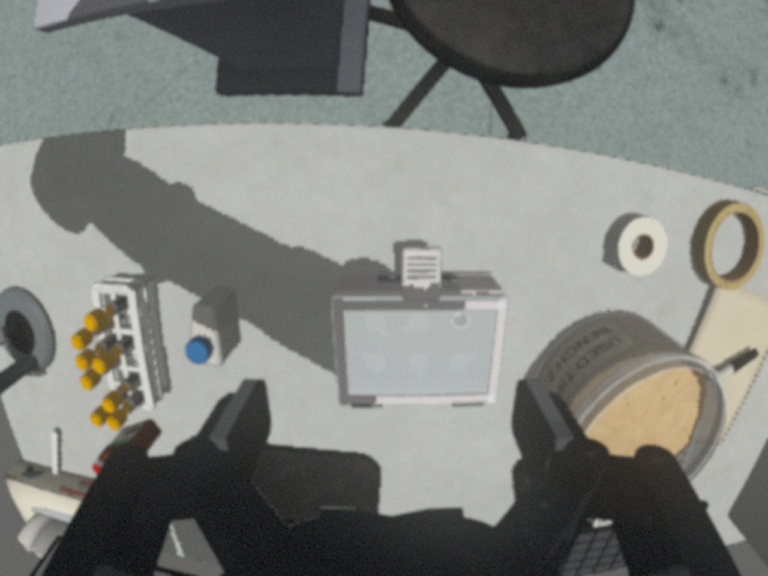

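In the wrist view the tab end spans (403–440, 248) in the 1.5x picture. The open cup is at (460,320), and the cover corners are at (333,297), (505,295), (497,402) and (340,404).

```bash
python3 - <<'E'
from h import *
d=np.load("w2.npz"); prm=(viewer.camera_params("wrist"),d["R"],d["t"])
for nm,(u,z) in dict(e1=((403,248.5),.069),e2=((440,248),.069),c1=((333,297),.066),c2=((505,295),.066),c3=((497,402),.066),c4=((340,404),.066),cup=((460,320),.047)).items():
    print(nm,atz("wrist",np.array(u)/1.5,z,prm))
im=cv2.imread("pics/w2.png")[225:435,310:525]; cv2.imwrite("pics/w2c.png",cv2.resize(im,None,fx=2.8,fy=2.8,interpolation=cv2.INTER_CUBIC))
# tab end height: triangulate wrist with side
m=ray("wrist",np.array((421.5,248.2))/1.5,prm); print(tri(m,ray("side",(307.5,322))), tri(m,ray("top",(157,243))))
E
```

```text
e1 [0.3761 0.2707 0.069 ]
e2 [0.3736 0.2986 0.069 ]
c1 [0.4195 0.2187 0.066 ]
c2 [0.4081 0.3556 0.066 ]
c3 [0.5079 0.3655 0.066 ]
c4 [0.5181 0.2268 0.066 ]
cup [0.4391 0.3251 0.047 ]
[0.3718 0.2847 0.0749] [0.3753 0.286  0.0721]
```

View pics/w2c.png

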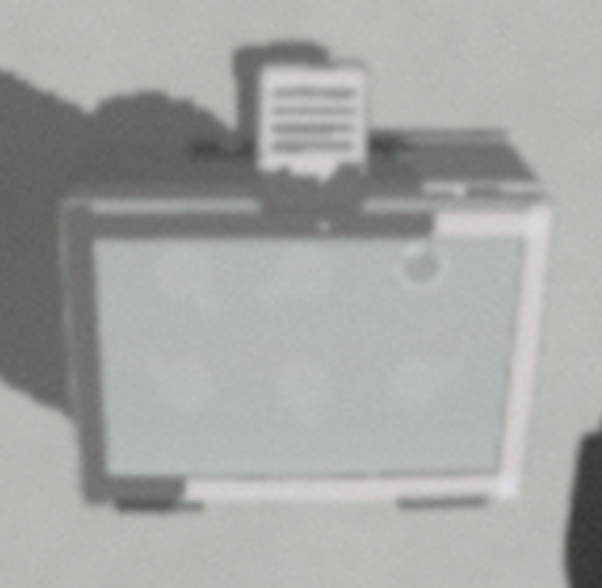

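{"name": "apply_moves", "arguments": {
  "motion": [
    [0,5,-20,0,0,0],
    [-1,6,-30,0,0,0.4],
    [0,6,-30,0,0,0],
    [0,6,-30,0,0,0],
    [0,0,-30,0,0,0],
    [0,0,-30,0,0,0],
    [0,0,-25,0,0,0],
    [0,0,-15,0,0,0],
    [0,0,0,0,0,0],
    [0,0,0,0,0,0]
  ]
}}

```text
clock: 4.9
ee_pos: [0.3842, 0.2865, 0.0467]
ee_rot: [-0.041, 0.999, -0.0, 0.0]
contact_force: [0.6, 0.3, 1.0]
gripper_width: 0.0851
gripper_force: 0.0
```

{"name": "apply_moves", "arguments": {
  "motion": [
    [0,0,0,0,0,0],
    [0,0,0,0,0,0],
    [0,0,0,0,0,0],
    [0,0,0,0,0,0],
    [0,0,0,0,0,0],
    [0,0,0,0,0,0],
    [0,0,0,0,0,0]
  ],
  "gripper": 0,
  "newtons": 30
}}

```text
clock: 5.6
ee_pos: [0.3841, 0.2851, 0.0461]
ee_rot: [-0.041, 0.999, -0.001, 0.0]
contact_force: [1.9, -5.6, 1.0]
gripper_width: 0.0294
gripper_force: 34.0
```

```bash
python3 - <<'E'
from h import *
s=bot.sense()
print(s["clock"],s["ee_pos"].round(4),np.round(s["joints"],3),s["gripper_width"],s["contact_force"])
# circle deltas: grip point on circle about hinge, start phi0
r=130; ax=np.array([np.cos(np.radians(4.5)),np.sin(np.radians(4.5))])
a=np.linspace(.04,1.93,22)
p=np.stack([-r*np.cos(a)*ax[0],-r*np.cos(a)*ax[1],r*np.sin(a)],1); print(np.diff(p,axis=0).round(1).tolist(), (p[-1]-p[0]).round())
E
```

```text
5.6 [0.3841 0.2851 0.0461] [-0.158  0.651 -0.816  2.099  0.746  0.711  0.181] 0.02941682455381931 [ 1.94939692 -5.61604329  0.96896335]
[[1.0, 0.1, 11.7], [2.0, 0.2, 11.5], [3.1, 0.2, 11.3], [4.1, 0.3, 11.0], [5.0, 0.4, 10.6], [5.9, 0.5, 10.1], [6.8, 0.5, 9.5], [7.6, 0.6, 8.8], [8.4, 0.7, 8.1], [9.1, 0.7, 7.3], [9.7, 0.8, 6.5], [10.3, 0.8, 5.6], [10.7, 0.8, 4.6], [11.1, 0.9, 3.6], [11.4, 0.9, 2.6], [11.6, 0.9, 1.6], [11.6, 0.9, 0.5], [11.6, 0.9, -0.5], [11.6, 0.9, -1.6], [11.4, 0.9, -2.6], [11.1, 0.9, -3.6]] [175.  14. 117.]
```

Gripped: the opening is 29.4 mm on a 30 mm tab. Now I'll swing the cover along its arc.

{"name": "apply_moves", "arguments": {
  "motion": [
    [0,0,5,0,0,0],
    [1,0,7,0,0,0],
    [2,0,11,0,0,0],
    [3,0,11.5,0,0,0],
    [4,0.3,11,0,0,0],
    [5,0.4,10.5,0,0,0],
    [6,0.5,10,0,0,0],
    [7,0.5,9.5,0,0,0],
    [7.5,0.6,9,0,0,0],
    [8.5,0.7,8,0,0,0]
  ]
}}

```text
clock: 6.6
ee_pos: [0.4278, 0.2884, 0.1388]
ee_rot: [-0.042, 0.999, -0.001, -0.001]
contact_force: [2.9, -4.5, -8.6]
gripper_width: 0.0294
gripper_force: 31.5
```

```bash
python3 - <<'E'
from h import *
s=bot.sense()
print(s["clock"],s["ee_pos"].round(4),np.round(s["joints"],3),s["gripper_width"],s["gripper_force"],s["contact_force"].round(1))
E
```

```text
6.6 [0.4278 0.2884 0.1388] [-0.032  0.579 -0.944  1.907  0.574  0.955  0.406] 0.029439296391912267 31.501076817512512 [ 2.9 -4.5 -8.6]
```

{"name": "apply_moves", "arguments": {
  "motion": [
    [9,0.7,7.3,0,0,0],
    [9.7,0.8,6.5,0,0,0],
    [10.3,0.8,5.6,0,0,0],
    [10.7,0.8,4.6,0,0,0],
    [11,0.9,3.6,0,0,0],
    [11.4,0.9,2.6,0,0,0],
    [11.6,0.9,1.6,0,0,0],
    [11.6,0.9,0.5,0,0,0],
    [11.6,0.9,-0.5,0,0,0],
    [11.6,0.9,-1.6,0,0,0],
    [11.4,0.9,-2.6,0,0,0],
    [10,0.8,-3.2,0,0,0]
  ]
}}

```text
clock: 7.8
ee_pos: [0.5575, 0.2984, 0.1632]
ee_rot: [-0.042, 0.999, -0.001, -0.001]
contact_force: [-3.7, -7.2, 0.5]
gripper_width: 0.0296
gripper_force: 30.8
```

{"name": "apply_moves", "arguments": {
  "motion": [
    [0,0,0,0,0,0],
    [0,0,0,0,0,0]
  ]
}}

```text
clock: 8.0
ee_pos: [0.5582, 0.2984, 0.163]
ee_rot: [-0.041, 0.999, -0.001, -0.0]
contact_force: [0.6, -6.5, -3.1]
gripper_width: 0.0294
gripper_force: 30.4
```

```bash
python3 - <<'E'
from h import *
s=bot.sense()
print(s["clock"],s["ee_pos"].round(4),np.round(s["joints"],3),s["gripper_width"],s["gripper_force"],s["contact_force"].round(1))
E
```

```text
8.0 [0.5582 0.2984 0.163 ] [-0.024  0.709 -0.914  1.567  0.596  1.167  0.59 ] 0.029358234106174098 30.418996810913086 [ 0.6 -6.5 -3.1]
```

The tab moved 174 mm in x, which puts the cover at about 1.92 rad. I'll release, rise and check.

{"name": "apply_moves", "arguments": {
  "motion": [
    [0,0,0,0,0,0],
    [0,0,0,0,0,0],
    [0,0,0,0,0,0],
    [0,0,0,0,0,0],
    [0,0,0,0,0,0],
    [0,0,8,0,0,0],
    [0,0,20,0,0,0],
    [0,0,25,0,0,0],
    [-6,0,25,0,0,0],
    [-15,0,25,0,0,0],
    [-15,0,15,0,0,0],
    [-15,0,0,0,0,0]
  ],
  "gripper": 1
}}

```text
clock: 9.2
ee_pos: [0.5064, 0.3012, 0.2843]
ee_rot: [-0.042, 0.999, 0.001, 0.002]
contact_force: [0.1, 0.4, -1.0]
gripper_width: 0.0855
gripper_force: 0.0
```

{"name": "apply_moves", "arguments": {
  "motion": [
    [0,0,0,0,0,0],
    [0,0,0,0,0,0]
  ]
}}

```text
clock: 9.4
ee_pos: [0.5071, 0.2996, 0.2815]
ee_rot: [-0.042, 0.999, -0.0, 0.0]
contact_force: [0.9, 1.4, 0.1]
gripper_width: 0.0853
gripper_force: 0.0
```

```bash
python3 - <<'E'
from h import *
prm=P("wrist"); im=viewer.get_image("wrist"); si=viewer.get_image("side"); s=bot.sense()
np.savez("w3.npz",R=prm[1],t=prm[2])
print(s["clock"],s["ee_pos"].round(4),np.round(s["joints"],3))
u=proj("wrist",(.44,.3255,.047),prm); print(u)
x0,y0=int(u[0])-65,int(u[1])-65; x0=max(0,min(x0,382)); y0=max(0,min(y0,254)); print(x0,y0)
A=cv2.resize(im[y0:y0+130,x0:x0+130],(390,390),interpolation=cv2.INTER_CUBIC)
B=cv2.resize(si[230:360,205:335],(390,390),interpolation=cv2.INTER_CUBIC)
cv2.imwrite("pics/w3.png",np.hstack([A,B])[:,:,::-1])
E
```

```text
9.5 [0.5075 0.2994 0.2808] [ 0.008  0.549 -0.993  1.509  0.466  1.337  0.627]
[285.70945946 114.29794859]
220 49
```

View pics/w3.png

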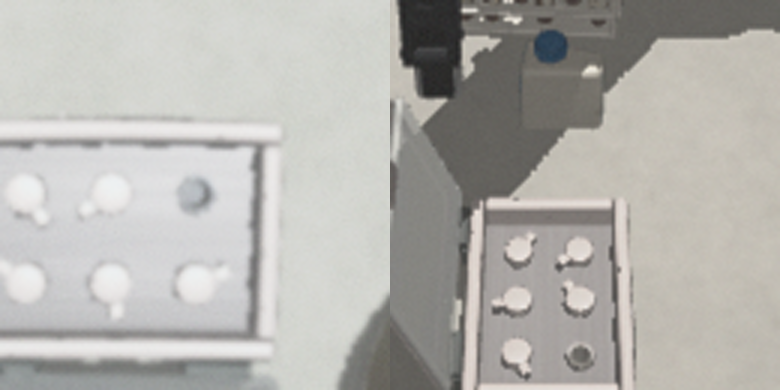

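The cover is leaning well back, and the open cup is at wrist crop (195,194), which is px (285,113.7), and at side px (268.3,347.7). I'll compute its position and go above the stand.

{"name": "apply_moves", "arguments": {
  "motion": [
    [0,-15,15,0,0,0],
    [0,-30,20,0,0,0],
    [0,-35,15,0,0,0],
    [0,-40,5,0,0,0],
    [0,-42,0,0,0,0],
    [0,-42,0,0,0,0],
    [0,-42,0,0,0,0],
    [0,-42,0,0,0,0],
    [0,-42,0,0,0,0],
    [0,-42,0,0,0,0],
    [0,-42,0,0,0,0],
    [0,-36,0,0,0,0]
  ]
}}

```text
clock: 10.7
ee_pos: [0.5066, -0.1535, 0.3357]
ee_rot: [-0.041, 0.999, 0.0, -0.0]
contact_force: [-0.2, 0.0, 0.5]
gripper_width: 0.0858
gripper_force: 0.0
```

{"name": "apply_moves", "arguments": {
  "motion": [
    [0,-25,0,0,0,0],
    [0,-15,0,0,0,0],
    [0,0,0,0,0,0],
    [0,0,0,0,0,0]
  ]
}}

```text
clock: 11.1
ee_pos: [0.5069, -0.1889, 0.3361]
ee_rot: [-0.042, 0.999, 0.001, 0.0]
contact_force: [-0.1, 0.9, 0.9]
gripper_width: 0.0853
gripper_force: 0.0
```

```bash
python3 - <<'E'
from h import *
d=np.load("w3.npz"); p3=(viewer.camera_params("wrist"),d["R"],d["t"])
print("cup",atz("wrist",(285,113.7),.047,p3),atz("side",(268.3,347.7),.047))
prm=P("wrist"); im=viewer.get_image("wrist"); s=bot.sense()
np.savez("w4.npz",R=prm[1],t=prm[2])
print(s["clock"],s["ee_pos"].round(4),s["ee_rot"].round(4),np.round(s["joints"],3))
u=proj("wrist",(.511,-.198,.2),prm); x0,y0=int(u[0])-75,int(u[1])-75; print(u,x0,y0)
cv2.imwrite("pics/w4.png",cv2.resize(im[max(y0,0):y0+150,max(x0,0):x0+150],None,fx=4,fy=4,interpolation=cv2.INTER_CUBIC)[:,:,::-1])
E
```

```text
cup [0.4393 0.3245 0.047 ] [0.4375 0.325  0.047 ]
11.15 [ 0.5069 -0.1882  0.3363] [-4.300e-02  9.991e-01  4.000e-04  2.000e-04] [ 0.989  0.443 -1.068  1.527  0.39   1.403  1.553]
[250.93277232 188.61936349] 175 113
```

View pics/w4.png

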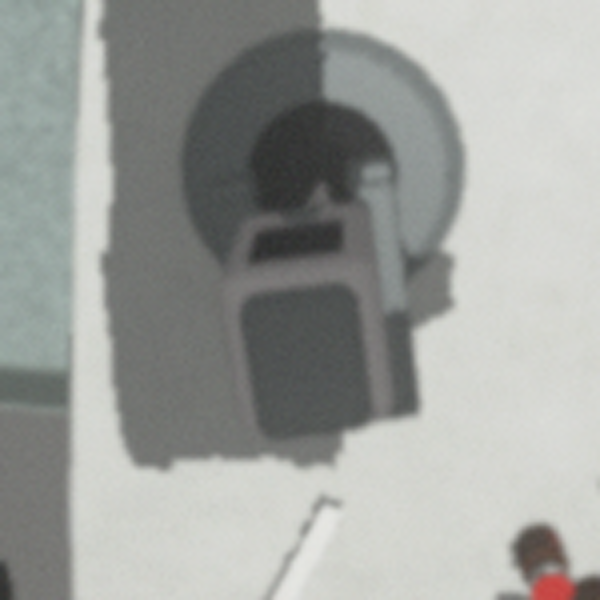

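The picture shows the head cap with corners at about (240,295), (360,285), (371,428) and (262,440) in the 4x crop, and the right prong's outer edge running from (393,165) to (418,410). I'll get the stand's yaw and centre from these.

```bash
python3 - <<'E'
from h import *
d=np.load("w4.npz"); p=(viewer.camera_params("wrist"),d["R"],d["t"])
f=lambda u,z: atz("wrist",np.array(u)/4+[175,113],z,p)
ang=lambda a,b: np.degrees(np.arctan2(*(b-a)[[1,0]])).round(1)
print("prong edge",f((393,165),.165),f((418,410),.165),ang(f((393,165),.165),f((418,410),.165)))
print("prong end",f((360,166),.169),f((392,166),.169))
c=[f(u,.238) for u in ((240,292),(360,283),(372,428),(261,440))]; print("cap",c,np.mean(c,0))
print("L",ang(c[0],c[3]),"R",ang(c[1],c[2]))
print("foot",f((322,172),.008))
im=cv2.imread("pics/w4.png"); g=cv2.cvtColor(im,cv2.COLOR_BGR2HSV)
b=cv2.imread("pics/w4.png",0); m=((b<95)).astype(np.uint8)[275:460,225:395]
n,l,st,ce=cv2.connectedComponentsWithStats(m); k=1+st[1:,4].argmax(); print(b[360,300],b[360,230],b[360,378],st[k],ce[k]+[225,275])
ys,xs=np.where(l==k); print(cv2.minAreaRect(np.stack([xs+225,ys+275],1).astype(np.float32)))
E
```

```text
prong edge [ 0.4813 -0.1774  0.165 ] [ 0.5507 -0.1635  0.165 ] 11.3
prong end [ 0.4816 -0.1862  0.169 ] [ 0.4808 -0.1778  0.169 ]
cap [array([ 0.4983, -0.2114,  0.238 ]), array([ 0.4943, -0.1862,  0.238 ]), array([ 0.527 , -0.1807,  0.238 ]), array([ 0.5319, -0.2048,  0.238 ])] [ 0.512875 -0.195775  0.238   ]
L 11.1 R 9.5
foot [ 0.5137 -0.1961  0.008 ]
82 109 119 [   16     9   130   154 16316] [305.59579554 359.82360873]
((304.7999267578125, 361.11907958984375), (146.72584533691406, 118.87486267089844), 83.21102905273438)
```

Both the cap and the prong edge give a yaw of about 10.5° and a centre of about (0.5128, -0.1967). The prong's offset checks out at 24–25 mm. I'll descend on the head.

{"name": "apply_moves", "arguments": {
  "motion": [
    [2,-3,-15,0,0,2],
    [2,-3,-25,0,0,2],
    [2,-2.5,-25,0,0,1.6],
    [0,0,-10,0,0,0],
    [0,0,-20,0,0,0],
    [0,0,-20,0,0,0],
    [0,0,-20,0,0,0],
    [0,0,-12,0,0,0],
    [0,0,-8,0,0,0],
    [0,0,0,0,0,0],
    [0,0,0,0,0,0]
  ]
}}

```text
clock: 12.25
ee_pos: [0.5131, -0.1985, 0.1818]
ee_rot: [-0.091, 0.996, -0.0, 0.0]
contact_force: [-1.0, -0.6, 0.1]
gripper_width: 0.0853
gripper_force: 0.0
```

```bash
python3 - <<'E'
from h import *
s=bot.sense(); q=s["ee_rot"]
print(s["clock"],s["ee_pos"].round(4),np.degrees(2*np.arctan2(q[1],q[0])),np.round(s["joints"],3),s["contact_force"].round(1))
E
```

```text
12.25 [ 0.5131 -0.1985  0.1818] 190.40171181611794 [ 0.947  0.591 -1.004  1.768  0.557  1.097  1.506] [-1.  -0.6  0.1]
```

{"name": "apply_moves", "arguments": {
  "motion": [
    [0,1.5,0,0,0,0],
    [0,0,0,0,0,0],
    [0,0,0,0,0,0],
    [0,0,0,0,0,0],
    [0,0,0,0,0,0],
    [0,0,0,0,0,0],
    [0,0,0,0,0,0],
    [0,0,0,0,0,0]
  ],
  "gripper": 0,
  "newtons": 45
}}

```text
clock: 13.05
ee_pos: [0.5129, -0.1971, 0.1816]
ee_rot: [-0.091, 0.996, -0.0, 0.0]
contact_force: [-1.3, 0.1, 5.5]
gripper_width: 0.0358
gripper_force: 44.8
```

```bash
python3 - <<'E'
from h import *
s=bot.sense(); q=s["ee_rot"]
print(s["clock"],s["ee_pos"].round(4),s["contact_force"].round(1),s["wrist_torque"],s["gripper_width"])
E
```

```text
13.05 [ 0.5129 -0.1971  0.1816] [-1.3  0.1  5.5] [-0.01237565  0.28824193 -0.00995616] 0.035797108990178135
```

Gripped at 35.8 mm. The tip end is therefore 146.6 mm below the TCP. I'll raise it over the lips and draw it out.

{"name": "apply_moves", "arguments": {
  "motion": [
    [0,0,3,0,0,0],
    [0,0,5,0,0,0],
    [0,0,5,0,0,0],
    [0,0,3,0,0,0],
    [0,0,0,0,0,0]
  ]
}}

```text
clock: 13.55
ee_pos: [0.5129, -0.1972, 0.1977]
ee_rot: [-0.09, 0.996, -0.0, 0.0]
contact_force: [0.4, 0.2, -1.8]
gripper_width: 0.0358
gripper_force: 44.7
```

```bash
python3 - <<'E'
from h import *
s=bot.sense(); q=s["ee_rot"]
print(s["clock"],s["ee_pos"].round(4),s["contact_force"].round(1),s["wrist_torque"].round(2),s["gripper_width"])
E
```

```text
13.55 [ 0.5129 -0.1972  0.1977] [ 0.4  0.2 -1.8] [-0.   -0.04 -0.01] 0.035751538886292136
```

{"name": "apply_moves", "arguments": {
  "motion": [
    [-4,-0.7,0,0,0,0],
    [-8,-1.5,0,0,0,0],
    [-11,-2,0,0,0,0],
    [-13,-2.4,0,0,0,0],
    [-13,-2.4,0,0,0,0],
    [-12,-2.2,0,0,0,0],
    [-9,-1.7,0,0,0,0],
    [-5,-1,5,0,0,0],
    [0,0,10,0,0,0],
    [0,0,20,0,0,0],
    [0,0,25,0,0,0],
    [0,0,25,0,0,0]
  ]
}}

```text
clock: 14.75
ee_pos: [0.4383, -0.2106, 0.284]
ee_rot: [-0.091, 0.996, 0.0, 0.001]
contact_force: [0.9, 0.9, -1.4]
gripper_width: 0.0355
gripper_force: 44.8
```

```bash
python3 - <<'E'
from h import *
si=viewer.get_image("side"); s=bot.sense(); tcp=s["ee_pos"]; tip=tcp-[0,0,.1466]
print(s["clock"],tcp.round(4),s["contact_force"].round(1),np.round(s["joints"],3))
print([proj("side",x).round(1) for x in (tip,tip+[0,0,.048],tip+[0,0,.13])])
cv2.imwrite("pics/s5.png",cv2.resize(si[60:210,200:350],None,fx=4,fy=4,interpolation=cv2.INTER_CUBIC)[:,:,::-1])
E
```

```text
14.8 [ 0.4403 -0.2104  0.2877] [2.2 0.4 2. ] [ 1.19   0.399 -1.143  1.749  0.385  1.237  1.702]
[array([280.8, 134. ]), array([281.2, 117.2]), array([282. ,  86.3])]
```

View pics/s5.png

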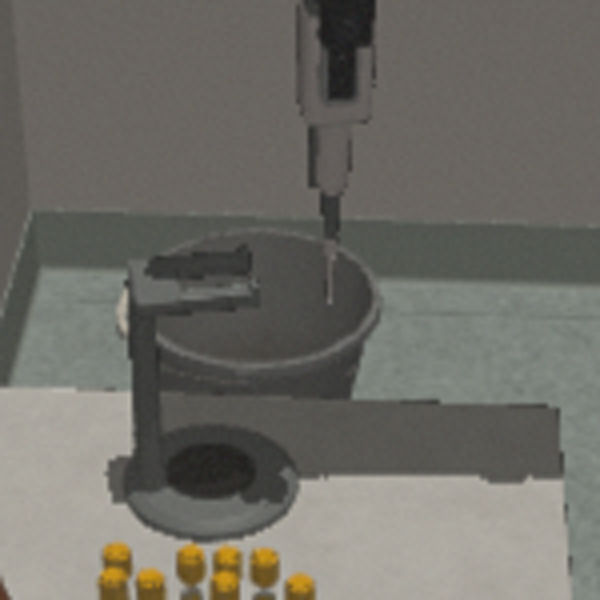

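The pipette hangs upright and clear. Its tip is at side px (282.5,135.8), within 2 px of the prediction. Now the carry over the rack.

{"name": "apply_moves", "arguments": {
  "motion": [
    [0,5,8,0,0,0],
    [2,10,8,0,0,0],
    [3,18,4,0,0,0],
    [3,25,0,0,0,0],
    [3,30,0,0,0,0],
    [3,30,0,0,0,0],
    [3,30,0,0,0,0],
    [3,30,0,0,0,0],
    [0,30,0,0,0,0],
    [0,30,0,0,0,0],
    [0,30,0,0,0,0],
    [0,30,0,0,0,0]
  ]
}}

```text
clock: 16.0
ee_pos: [0.4566, 0.0898, 0.302]
ee_rot: [-0.091, 0.996, 0.0, -0.0]
contact_force: [-0.5, 0.6, -1.7]
gripper_width: 0.0357
gripper_force: 45.0
```

{"name": "apply_moves", "arguments": {
  "motion": [
    [0,30,0,0,0,0],
    [0,30,0,0,0,0],
    [0,30,0,0,0,0],
    [-3,30,0,0,0,0],
    [-3,30,0,0,0,0],
    [-3,30,0,0,0,0],
    [-3,25,0,0,0,0],
    [-3,18,0,0,0,0],
    [-3,10,0,0,0,0],
    [0,4,0,0,0,0],
    [0,0,0,0,0,0],
    [0,0,0,0,0,0]
  ]
}}

```text
clock: 17.2
ee_pos: [0.4399, 0.3231, 0.302]
ee_rot: [-0.09, 0.996, -0.0, -0.0]
contact_force: [1.0, 0.3, -1.5]
gripper_width: 0.0357
gripper_force: 45.0
```

```bash
python3 - <<'E'
from h import *
s=bot.sense(); print(s["clock"],s["ee_pos"].round(4),s["ee_rot"].round(4),s["contact_force"].round(1),np.round(s["joints"],3),s["gripper_width"])
E
```

```text
17.2 [0.4399 0.3231 0.302 ] [-9.000e-02  9.959e-01 -4.000e-04 -0.000e+00] [ 1.   0.3 -1.5] [-0.01   0.476 -1.061  1.581  0.424  1.337  0.626] 0.035666644473409996
```

{"name": "apply_moves", "arguments": {
  "motion": [
    [0,0,-8,0,0,0],
    [-0.5,1,-15,0,0,0],
    [-0.5,1,-18,0,0,0],
    [0,0,-16,0,0,0],
    [0,0,-12,0,0,0],
    [0,0,-7,0,0,0],
    [0,0,0,0,0,0],
    [0,0,0,0,0,0]
  ]
}}

```text
clock: 18.0
ee_pos: [0.4388, 0.3261, 0.2266]
ee_rot: [-0.09, 0.996, 0.0, 0.0]
contact_force: [-0.5, 0.5, -1.4]
gripper_width: 0.0358
gripper_force: 45.0
```

```bash
python3 - <<'E'
from h import *
si=viewer.get_image("side"); w=viewer.get_image("wrist"); s=bot.sense(); tcp=s["ee_pos"]; tip=tcp-[0,0,.1466]
print(s["clock"],tcp.round(4),s["contact_force"].round(1))
print([proj("side",x).round(1) for x in (tip,(.439,.325,.047),(.439,.325,.057))],[proj("wrist",x).round(1) for x in (tip,(.439,.325,.047))])
A=cv2.resize(si[285:365,220:300],(560,560),interpolation=cv2.INTER_CUBIC)
cv2.imwrite("pics/s6.png",A[:,:,::-1]); cv2.imwrite("pics/w6.png",w[:,:,::-1])
E
```

```text
18.1 [0.4389 0.3263 0.2269] [-0.6  0.3 -0.4]
[array([267.5, 337.7]), array([267.5, 347.7]), array([267.5, 344.5])] [array([260.7, 182.4]), array([259.5, 174.3])]
```

View pics/s6.png

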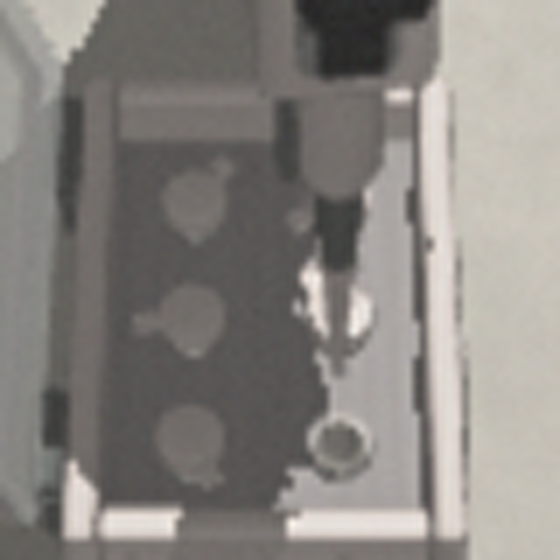

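In the crop the tip end is at (338,368), px (268.3,337.6), and the cup centre is at (340,443), px (268.6,348.3). The tip is aligned within about 1 mm both ways. I'll lower it to 10 mm above the mouth.

{"name": "apply_moves", "arguments": {
  "motion": [
    [-0.5,0,-4,0,0,0],
    [0,-0.3,-7,0,0,0],
    [0,0,-7,0,0,0],
    [0,0,-4,0,0,0],
    [0,0,-1,0,0,0],
    [0,0,0,0,0,0],
    [0,0,0,0,0,0],
    [0,0,0,0,0,0],
    [0,0,0,0,0,0]
  ]
}}

```text
clock: 19.0
ee_pos: [0.4382, 0.3257, 0.2034]
ee_rot: [-0.09, 0.996, 0.0, 0.0]
contact_force: [0.7, -0.6, -2.4]
gripper_width: 0.0355
gripper_force: 45.0
```

```bash
python3 - <<'E'
from h import *
s=bot.sense(); tcp=s["ee_pos"]; print(s["clock"],tcp.round(4),"tip z",tcp[2]-.1466,s["ee_rot"].round(4),s["contact_force"].round(1),s["gripper_width"],np.abs(s["joint_vel"]).max())
E
```

```text
19.0 [0.4382 0.3257 0.2034] tip z 0.05676686090855759 [-9.050e-02  9.959e-01  1.000e-04  2.000e-04] [ 0.7 -0.6 -2.4] 0.03549390837276355 0.0017113380895154846
```

```bash
python3 -c "
from plant import bot
print(bot.hand_in())"
```

```text
the job is handed in; nothing more can be done
None
```

The cover is swung back to about 1.92 rad, and the pipette is held upright and still over the uncapped near-left cup, its tip about 1 cm above the mouth and centred to about 1 mm; I handed in at 19 s, with those last figures taken from arm readings plus a side picture just before the final 23 mm descent.

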